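# Load a pipe nipple under a spring-closed chute cover

### The arm

A 6-joint arm with a two-finger parallel gripper is mounted at the origin on a cart in front of the work surface, level with it; the furniture and walls round the work are solid. World frame = base frame: x ahead of the robot, y to its left, z up, the work surface at z = 0. Lengths are in m, angles in rad, forces in N, time in s.
With the tool pointing down it reaches from about 0.35 to 0.975 m from the base axis. Payload 4.9 kg.
Tool frame: the origin (TCP) lies on the front face of the gripper's body, between the roots of the fingers; the fingertips stand 73 mm ahead of it and the grasp point (between the pads) lies 54 mm ahead of it (tip_extent is the distance from the TCP to the fingertips, in m); y points along the fingers, x is the direction in which the jaws open and shut, and the axes are right-handed (so a half turn about y gives the same grasp; the last joint's range is limited). The gripper opens to 85 mm and grips with 20 to 120 N. Pads are 22 mm wide; open, the fingers measure 114 mm over their backs; the gripper's body (76 mm by 85 mm) begins 54 mm behind the grasp point. The pads swing forward as they close: fully open they stand 13 mm farther back than shut.
Start: joints at [-1.366, 0.053, 1.613, -0, 1.476, -0.119], TCP at [0.199, -0.593, 0.304] pointing down, gripper open.
Joint ranges: [-3.01, 3.01], [-1.01, 2.22], [0.06, 2.58], [-1.02, 4.17], [0.09, 2.62], [-3.14, 3.14]. Speed limits (rad/s): [2.57, 2.57, 3.14, 3.14, 3.14, 3.14].

### API

Orientations are given as a unit quaternion [w, x, y, z].
In Python, from plant import state, grab_frame, camera_info, job_done, tip_extent gives the robot as it stands.
- The arm moves only by the tool carry_out, never from a script. Its argument "rows" is a list that holds one entry, the list of rows, each a list of 7 numbers: the turn, a rotation vector about the world's x, y, z as a fraction of full scale, then the shift along the world's x, y, z as a fraction of full scale, then the finger opening in mm, from 0 to 85.4. A call has 1 to 5 rows; each row shifts and turns the commanded pose from where the row before left it; what a row does not reach is not made up. Full scale, the value 1, is 40 mm for a shift and 4 degrees for a turn. A row lasts 1/10 s, in which the tool goes at most 50 mm and 8.59 degrees, less where a joint would pass 70% of its speed; a pose out of reach is approached as far as the arm can. A call with a number of a shift or a turn outside -1 to 1 is refused whole. A call with a gripper value outside its range is refused whole. The fingers move at their own pace and stop on an object; the grip force is fixed at half the most. Time passes only in rows, so rows that do not move let the fingers close. It gives the time, the measured TCP pose, the force and the opening at its end, in the units of the state.
- state(): the state, without advancing time (a new reading comes with each control period).
- grab_frame(name): name is "scene" or "top"; returns the picture (480x640x3 uint8, blue, green, red); there is no depth.
- camera_info(name): a dict with "intrinsics" (3x3 intrinsics, pixels), "xyz" and "rotation" of the camera in the world. Camera axes: x right, y down, z forward; pixel columns grow to the right and rows downward; lengths in m; the calibration is good to about 2 mm. A picture is of the moment at which its call begins. camera_info takes no time and is no camera call.
- job_done(): hands the job in, once; it reports no verdict.
The state is a dict: "time": time; "joint_pos": joint angles; "joint_vel": joint speeds; "joint_efforts": joint torques, N m; "tool_pos": TCP position; "tool_rot": TCP orientation; "contact_force": force on the tool from outside, world axes, zero at the start; "ft_torque": the same for the moment, N m; "gripper_width": opening from 0.0 (shut) to 1.0 (fully open).
Only numpy, scipy, OpenCV 4.12 (cv2) and the standard library are available. Lean on these libraries where they do the work, as an engineer would, in place of code of your own. Each camera call takes 0.05 s, during which the arm holds its last target.

### The job

Load the threaded pipe nipple into the grey loading chute: press the chute's pedal down with one fingertip to hold the blue spring-closed cover open, and while it is held open push the nipple along the trough with the other fingertip until it lies wholly under the cover, then let go so that the cover shuts fully over it. Only push the nipple, do not pinch or lift it, and leave the brass union, the pipe elbow and the blue tin where they stand.

Things in the scene. Friction and masses are not known exactly. Their poses are not given: they have to be found in the camera images.
- chute: Grey steel loading chute, 246 mm long, fixed; place and yaw vary. Origin on the bench under the middle of its mouth; +x is the push-in direction (roughly away from the robot), +y points to the pedal side, z up. Trough floor 14 mm above the bench, 36 mm wide between walls (y -18 to +18 mm). Apart from cover and pedal, its tallest parts are the 44 mm walls behind the mouth.
- apron (a point): Middle of the floor of the open part of the trough before the mouth, 14 mm above the bench, at chute x = -70 mm. The apron runs from chute x -140 to 0 mm; its curbs are 3 mm thick and rise to 26 mm above the bench.
- mouth (a point): Middle of the trough floor at the mouth (front face of the shut cover's lip), 14 mm above the bench; axes as the chute's. The covered part runs from here to the end wall 97 mm farther on (+x), between 44 mm high walls.
- shaft (a point): Point on the axis of the shaft, straight beside the mouth: chute y = +26 mm, 36 mm above the bench. Cover and pedal are one rocker that turns about this shaft, which runs along chute x between two brackets 42 mm high at chute x -143 and +103 mm.
- cover (a joint): Angle in rad of the blue cover (99 x 46 mm, top 48 mm above the bench when shut): 0 shut, 1.35 its stop. It tips up towards the pedal side. A spring shuts it whenever the pedal is free: about 2 N on the pedal starts it, about 5 N holds it wide open. At 1.0 to 1.25 its edge stands up to 84 mm above the bench, between a finger on the pedal and one in the trough.
- lip (a point): Middle of the lower edge of the cover's front lip (moves with the cover). Shut, the lip spans chute y -3 to +16 mm and reaches down to 31 mm above the bench, so the nipple cannot pass; it is 2.5 mm thick. With the cover at 1.0 rad or more, nipple and a fingertip at y -3 mm pass it. A fingertip still beyond the mouth (x > 0) when the cover falls is caught under it.
- pedal_end (a point): Outer corner, nearest the robot, of the flat steel pedal with dark rubber tread that is rigid with the cover (moves with it; geom pedal_plate). The pedal is 154 mm long (chute x -139 to +15 mm) and 49 mm wide out from the shaft, its top 4 mm above the shaft's axis. A fingertip can slide along it while pressing. Shut, it slopes up and outward 0.56 rad above level.
- pedal_mid (a point): Middle of the pedal's upper face (moves with it), 28.5 mm out from the shaft along the plate. A fingertip at chute y +54 mm that presses it down to 22 to 26 mm above the bench opens the cover to about 1.1 to 1.25 rad; a second fingertip at the same height in the trough is then level with the nipple and clear of the floor.
- nipple_mid (a point): Centre of the loose grey threaded pipe nipple, a cylinder 70 mm long and 27 mm in diameter, 0.12 kg (mass varies), lying along the trough on the apron in front of the mouth; its own y axis is its length. Its centre lies 27.5 mm above the bench. It is wholly inside once its centre is 38.5 mm or more behind the mouth (chute x).
- union_mid (a point): Centre of a loose brass union, 41 x 47 x 48 mm high, standing beside the chute: not to be disturbed.
- elbow_mid (a point): Centre of a loose grey pipe elbow, 59 x 83 x 42 mm high, lying beside the chute: not to be disturbed.
- tin_mid (a point): Centre of a loose round blue tin, 77 mm in diameter, 39 mm high, standing beside the chute: not to be disturbed.
Things that resemble listed ones, but are neither listed nor needed, are in the scene too. There is more than one size of the part that bears nipple_mid; the job needs the largest.

How it is judged:
On the way, in this order (a step that is already met when the one before it is completed fails the run):
1. the cover is held open by a fingertip on the pedal while the nipple is still outside the mouth (value of joint cover above 0.95 rad and contact force between the fingers and pedal_plate above 0.3 N and x of nipple_mid in the frame of mouth below -0.03 m), for 0.1 s.
2. the fingers push the nipple through the mouth while they hold the pedal down (value of joint cover above 0.95 rad and contact force between the fingers and pedal_plate above 0.3 N and x of nipple_mid in the frame of mouth above -0.015 m and contact force between the fingers and nipple above 0.05 N).
3. the nipple is wholly behind the lip with the cover still held open (value of joint cover above 0.95 rad and contact force between the fingers and pedal_plate above 0.3 N and x of nipple_mid in the frame of mouth above 0.0385 m), for 0.1 s.
At the end, for the whole second after the job is handed in: The nipple lies at rest on the trough floor wholly behind the lip (centre 38.5 mm or more behind the mouth), and the cover is shut to within 0.06 rad (x of nipple_mid in the frame of mouth between 0.0385 and 0.066 m and y of nipple_mid in the frame of mouth between -0.012 and 0.012 m and height (world z) of nipple_mid between 0.022 and 0.033 m and value of joint cover below 0.06 rad and linear speed of nipple below 0.01 m/s); the robot touches nothing.
It fails at once if the nipple is lifted off the trough floor (more than 12 mm) (height (world z) of nipple_mid above 0.0395 m).
It fails at once if the union, the elbow or the tin is moved more than 20 mm (distance of any of union_mid, elbow_mid, tin_mid from where it was at the start of the episode above 0.02 m).
It also fails if it takes over 48 s, if anything falls off the work surface, if the arm or the gripper's body presses on something with over 40 N, if the wrist force passes 120 N, or if a joint passes its speed limit or range.

## Working session

There is one attempt and no reset: what is moved stays moved. The work goes in short steps, Python scripts to look and compute and a tool call to move; the robot and the scene stay as the last step left them, time stands still between calls to the robot, and variables do not carry over. Pictures are saved under pics/ and viewed, and the job is handed in when it is done.

Besides the shell and the picture viewer there is one more tool, called after ">>>" in YAML: its name, and indented under it one key for each argument. carry_out: Moves the arm, as the interface text tells. Shift numbers are shares of 40 mm and turn numbers shares of 4 degrees, none past 1 either way. Its arguments: {"type":"object","properties":{"rows":{"type":"array"}},"required":["rows"]}

```bash
mkdir -p pics; ls; python3 - <<'E'
from plant import *
import cv2
s=state(); print(s)
for n in("scene","top"):
    cv2.imwrite(f"pics/{n}0.png",grab_frame(n)); print(n,camera_info(n))
print(tip_extent)
E
```

```text
pics
{'time': 0.0, 'joint_pos': array([-1.36598186e+00,  5.33862528e-02,  1.61433401e+00,  1.34216391e-05,
        1.47600375e+00, -1.18993577e-01]), 'joint_vel': array([-0.00200236, -0.00021766, -0.0008568 , -0.0011194 ,  0.00017259,
       -0.00124106]), 'joint_efforts': array([-8.32639271e-04, -3.93689203e+01, -3.70174742e+01, -2.31096192e-04,
        7.30016400e-03, -1.57511363e-05]), 'tool_pos': array([ 0.19876884, -0.59203607,  0.30262074]), 'tool_rot': array([ 0.57457227, -0.57354632,  0.41341441, -0.41231039]), 'contact_force': array([-1.27798928, -0.16645371,  0.1183832 ]), 'ft_torque': array([ 0.01536433, -0.03915252, -0.05530194]), 'gripper_width': 1.0003289893337677}
scene {'intrinsics': array([[491.16353931,   0.        , 323.19207407],
       [  0.        , 491.16353931, 242.89167089],
       [  0.        ,   0.        ,   1.        ]]), 'xyz': array([0.07254068, 0.52411372, 0.67672413]), 'rotation': array([ 0.16203137, -0.33413837,  0.83735805, -0.40115943])}
top {'intrinsics': array([[562.59808884,   0.        , 312.76714334],
       [  0.        , 562.59808884, 237.09772313],
       [  0.        ,   0.        ,   1.        ]]), 'xyz': array([ 0.48804895, -0.01000297,  1.05214881]), 'rotation': array([ 0.0346464 , -0.70335665,  0.70858397, -0.04469676])}
0.0726
```

View pics/scene0.png

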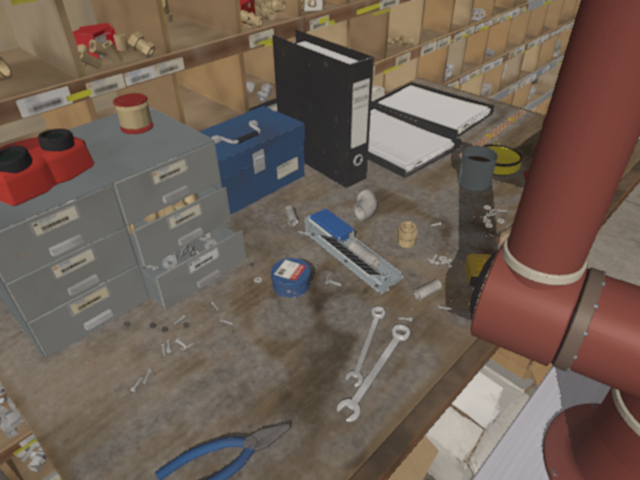

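View pics/top0.png

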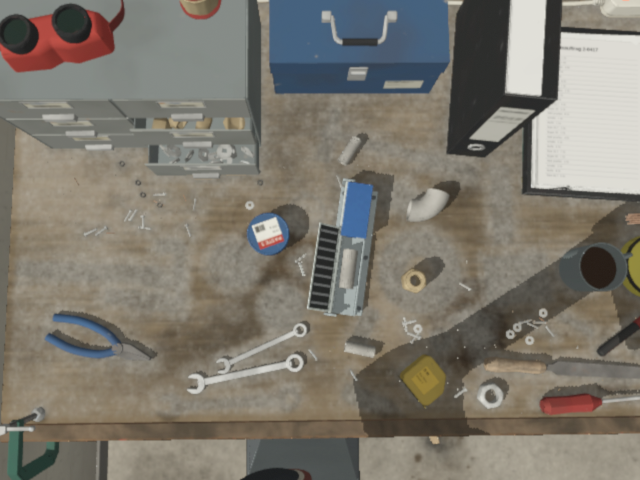

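The top view shows the chute at about (345,250), with the blue cover at (357,210), the pedal at (323,267) and the nipple at (348,268). The tin is at (268,234), the union at (414,281) and the elbow at (427,205). I'll zoom in.

```bash
python3 - <<'E'
import cv2
a=cv2.imread("pics/top0.png")[160:340,230:460]; cv2.imwrite("pics/topz.png",cv2.resize(a,None,fx=3.3,fy=3.3,interpolation=cv2.INTER_CUBIC))
a=cv2.imread("pics/scene0.png")[180:310,260:440]; cv2.imwrite("pics/scenez.png",cv2.resize(a,None,fx=4,fy=4,interpolation=cv2.INTER_CUBIC))
E
```

```text
(no output)
```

View pics/topz.png

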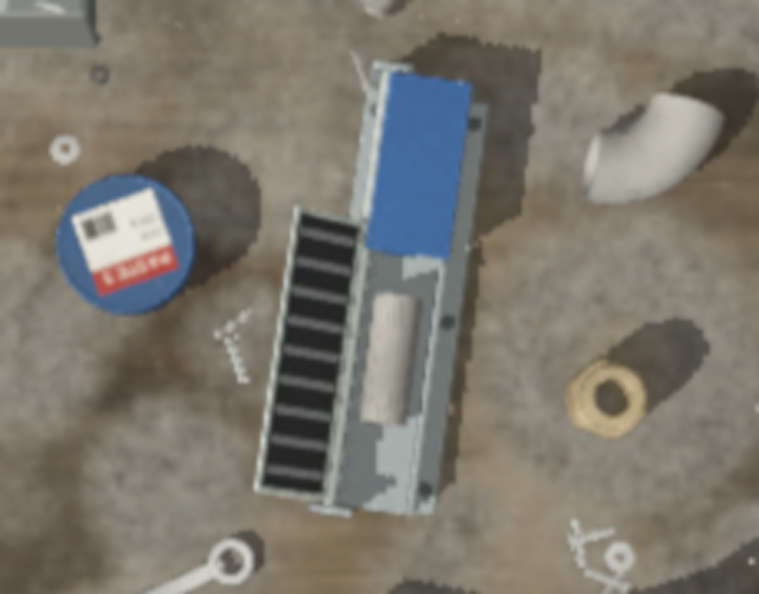

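View pics/scenez.png

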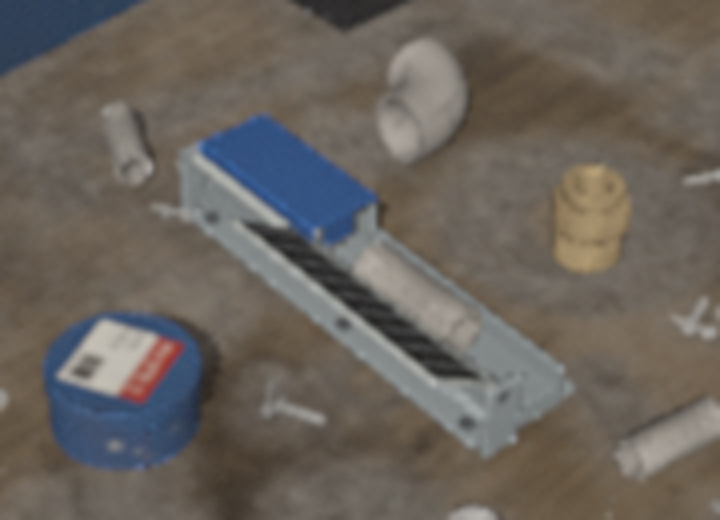

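```bash
cat > h.py <<'E'
import numpy as np,cv2
from plant import *
from scipy.spatial.transform import Rotation as R
def ray(n,uv):
    c=camera_info(n);q=c["rotation"];
    M=R.from_quat([q[1],q[2],q[3],q[0]]).as_matrix() if np.shape(q)==(4,) else np.array(q)
    d=M@np.linalg.inv(c["intrinsics"])@np.array([uv[0],uv[1],1.]);return np.array(c["xyz"]),d
def onz(n,uv,z):
    o,d=ray(n,uv);return o+d*(z-o[2])/d[2]
def proj(n,p):
    c=camera_info(n);q=c["rotation"];M=R.from_quat([q[1],q[2],q[3],q[0]]).as_matrix()
    v=c["intrinsics"]@(M.T@(np.array(p)-c["xyz"]));return v[:2]/v[2]
E
python3 - <<'E'
from h import *
im=cv2.imread("pics/top0.png");hsv=cv2.cvtColor(im,cv2.COLOR_BGR2HSV)
m=cv2.inRange(hsv,(100,130,60),(125,255,255)); roi=np.zeros_like(m);roi[165:260,325:390]=1;m*=roi
r=cv2.minAreaRect(max(cv2.findContours(m,0,2)[0],key=cv2.contourArea));print(r)
P=[onz("top",p,.048) for p in cv2.boxPoints(r)]
for p in P:print(np.round(p,4))
P=np.array(P);print([np.linalg.norm(P[i]-P[i-1]) for i in range(4)])
# pedal corners from zoom (x/3.3+230, y/3.3+160)
Z=lambda x,y:((x+.5)/3.3+229.5,(y+.5)/3.3+159.5)
print("pedal outer near",onz("top",Z(256,490),.0654),"outer far",onz("top",Z(297,208),.0654))
print("pedal inner near",onz("top",Z(328,497),.040),"inner far",onz("top",Z(360,222),.040))
# tilt: nipple edges corners
for p in [(376,293),(417,296),(361,420),(403,424)]: print("nip",onz("top",Z(*p),.0275))
for p in [(339,507),(433,515)]: print("front",onz("top",Z(*p),.026))
for p,z in [((605,398),.048),((655,150),.03),((125,243),.039)]: print("obj",onz("top",Z(*p),z))
E
```

```text
((356.7799987792969, 210.04000854492188), (23.90021324157715, 53.59869384765625), 8.130102157592773)
[ 0.6049 -0.0759  0.048 ]
[ 0.7019 -0.091   0.048 ]
[ 0.6954 -0.134   0.048 ]
[ 0.5985 -0.1184  0.048 ]
[np.float64(0.04297326381823346), np.float64(0.09819911899612521), np.float64(0.04344400941586749), np.float64(0.09819333919222394)]
pedal outer near [ 0.47491564 -0.01384889  0.0654    ] outer far [ 0.62485714 -0.0369081   0.0654    ]
pedal inner near [ 0.47049477 -0.05286764  0.04      ] inner far [ 0.62038833 -0.07219471  0.04      ]
nip [ 0.58226029 -0.08131258  0.0275    ]
nip [ 0.58043243 -0.1040496   0.0275    ]
nip [ 0.51214905 -0.07204575  0.0275    ]
nip [ 0.50977421 -0.09514747  0.0275    ]
front [ 0.46476492 -0.05943094  0.026     ]
front [ 0.45998  -0.110944  0.026   ]
obj [ 0.52248819 -0.20306018  0.048     ]
obj [ 0.66124728 -0.23845715  0.03      ]
obj [0.60971616 0.05701368 0.039     ]
```

```bash
cat >> h.py <<'E'
O=np.array([.6012,-.0996]);YAW=np.deg2rad(-8.75)
cx=np.array([np.cos(YAW),np.sin(YAW)]);cy=np.array([-cx[1],cx[0]])
def w(x,y): return O+x*cx+y*cy
def ch(p): d=np.array(p[:2])-O; return np.array([d@cx,d@cy])
def Rm(q): return R.from_quat([q[1],q[2],q[3],q[0]]).as_matrix()
def rep(x,y,z):
    s=state();T=Rm(s["tool_rot"]);p=s["tool_pos"]
    print("t",round(s["time"],2),"tcp",p.round(4),"chute",ch(p).round(4),"F",s["contact_force"].round(1),"gw",round(s["gripper_width"],3))
    sg=np.sign(T[:2,0]@cy)
    # target: tool y -> -z, tool x -> +-chute y
    X=sg*np.r_[cy,0];Y=np.array([0,0,-1.]);D=np.c_[X,Y,np.cross(X,Y)]
    rv=R.from_matrix(D@T.T).as_rotvec()
    d=np.r_[w(x,y),z]-p
    print("sg",sg,"jawdir",T[:,0].round(3),"turn units",(np.rad2deg(rv)/4).round(2),"shift units",(d/.04).round(2))
E
python3 -c "
from h import *
rep(-.112,.0255,.2)"
```

```text
t 0.1 tcp [ 0.1987 -0.5921  0.3028] chute [-0.3228 -0.548 ] F [ 0.2 -0.2  0.6] gw 0.998
sg -1.0 jawdir [ 0.318 -0.948 -0.002] turn units [-0.03  0.   -6.82] shift units [ 7.39 13.37 -2.57]
```

>>> carry_out:
  rows:
    - [[0, 0, -0.5, 0.5, 0.9, 0, 43], [0, 0, -0.5, 0.5, 0.9, 0, 43], [0, 0, -0.5, 0.5, 0.9, 0, 43], [0, 0, -0.5, 0.5, 0.9, 0, 43], [0, 0, -0.5, 0.5, 0.9, 0, 43]]

```text
time: 0.6
tool_pos: [0.2992, -0.4108, 0.3033]
tool_rot: [0.536, -0.535, 0.462, -0.462]
contact_force: [1.4, 0.1, -0.7]
gripper_width: 0.505
```

>>> carry_out:
  rows:
    - [[0, 0, -0.5, 0.5, 0.9, 0, 43], [0, 0, -0.5, 0.5, 0.9, 0, 43], [0, 0, -0.5, 0.5, 0.9, 0, 43], [0, 0, -0.5, 0.5, 0.9, 0, 43], [0, 0, -0.5, 0.5, 0.9, 0, 43]]

```text
time: 1.1
tool_pos: [0.3992, -0.2308, 0.3035]
tool_rot: [0.493, -0.493, 0.507, -0.507]
contact_force: [1.0, -0.8, 0.1]
gripper_width: 0.501
```

>>> carry_out:
  rows:
    - [[0, 0, -0.5, 0.5, 0.9, 0, 43], [0, 0, -0.5, 0.5, 0.9, 0, 43], [0, 0, -0.5, 0.5, 0.9, 0, 43], [0, 0, -0.3, 0.5, 0.9, 0, 43], [0, 0, 0, 0, 0, 0, 43]]

```text
time: 1.6
tool_pos: [0.4799, -0.0849, 0.3034]
tool_rot: [0.463, -0.462, 0.535, -0.534]
contact_force: [-0.1, -0.3, 0.4]
gripper_width: 0.505
```

```bash
python3 -c "
from h import *
rep(-.112,.0255,.2)"
```

```text
t 1.6 tcp [ 0.4799 -0.0849  0.3034] chute [-0.1221 -0.0039] F [-0.1 -0.3  0.4] gw 0.505
sg -1.0 jawdir [-0.145 -0.989 -0.002] turn units [-0.02 -0.01 -0.11] shift units [ 0.36  0.69 -2.58]
```

>>> carry_out:
  rows:
    - [[0, 0, -0.1, 0.36, 0.7, -0.6, 43], [0, 0, 0, 0, 0, -1, 43], [0, 0, 0, 0, 0, -1, 43], [0, 0, 0, 0, 0, -0.9, 43], [0, 0, 0, 0, 0, 0, 43]]

```text
time: 2.1
tool_pos: [0.4891, -0.0599, 0.1577]
tool_rot: [0.456, -0.461, 0.542, -0.534]
contact_force: [-0.7, 0.3, -0.9]
gripper_width: 0.506
```

```bash
python3 - <<'E'
from h import *
rep(-.112,.0255,.15)
for n in("scene","top"):
    im=grab_frame(n);cv2.imwrite(f"pics/{n}1.png",im)
    s=state();p=s["tool_pos"];T=Rm(s["tool_rot"])
    u=proj(n,p+T[:,1]*.07).astype(int);print(n,u)
    x0,y0=max(u[0]-110,0),max(u[1]-90,0)
    cv2.imwrite(f"pics/{n}1z.png",cv2.resize(im[y0:y0+180,x0:x0+220],None,fx=3.3,fy=3.3,interpolation=cv2.INTER_CUBIC));print(x0,y0)
E
```

```text
t 2.1 tcp [ 0.4891 -0.0599  0.1577] chute [-0.1168  0.0222] F [-0.7  0.3 -0.9] gw 0.506
sg -1.0 jawdir [-0.158 -0.987 -0.001] turn units [-0.04 -0.18  0.08] shift units [ 0.13  0.06 -0.19]
scene [377 248]
267 158
top [334 297]
224 207
```

View pics/scene1z.png

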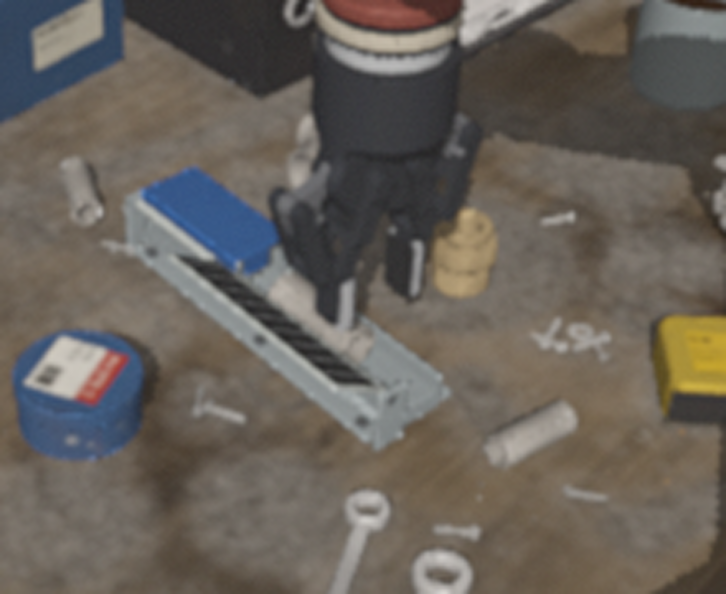

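View pics/top1z.png

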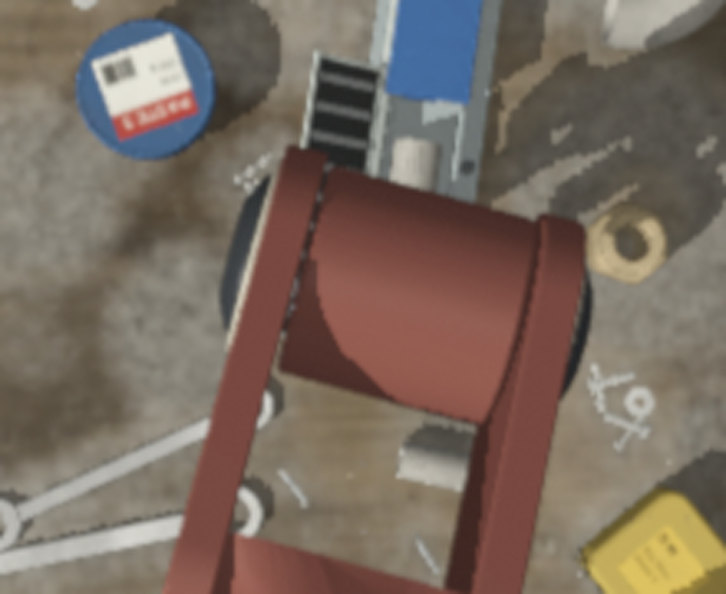

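```bash
python3 - <<'E'
from h import *
Z=lambda x,y:((x+.5)/3.3+266.5,(y+.5)/3.3+157.5)
for z in (.084,.088,.092):
  for p in [(319,313),(338,323),(354,327),(388,287),(408,297),(421,299)]:
    print(z,p,(1000*ch(onz("scene",Z(*p),z))).round(1))
im=cv2.imread("pics/scene1.png")[205:275,340:410]
cv2.imwrite("pics/sz2.png",cv2.resize(im,None,fx=8,fy=8,interpolation=cv2.INTER_CUBIC))
E
```

```text
0.084 (319, 313) [-100.3   44.1]
0.084 (338, 323) [-113.6   41.5]
0.084 (354, 327) [-121.7   36.7]
0.084 (388, 287) [-107.2   -3.1]
0.084 (408, 297) [-121.    -5.9]
0.084 (421, 299) [-126.9  -10.6]
0.088 (319, 313) [-103.8   47.5]
0.088 (338, 323) [-117.    44.8]
0.088 (354, 327) [-125.1   40.1]
0.088 (388, 287) [-110.6    0.5]
0.088 (408, 297) [-124.3   -2.3]
0.088 (421, 299) [-130.2   -6.9]
0.092 (319, 313) [-107.3   50.8]
0.092 (338, 323) [-120.4   48.2]
0.092 (354, 327) [-128.4   43.4]
0.092 (388, 287) [-114.1    4.2]
0.092 (408, 297) [-127.7    1.4]
0.092 (421, 299) [-133.5   -3.2]
```

View pics/sz2.png

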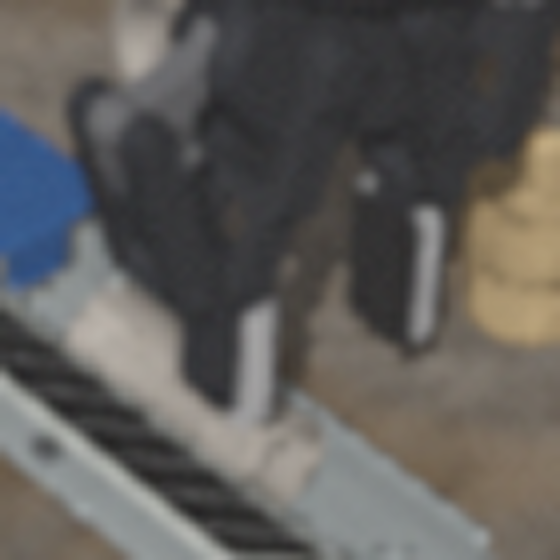

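```bash
python3 - <<'E'
from h import *
for z in (.086,.090):
  for p in [(190,385),(238,412),(275,418),(355,328),(405,352),(437,345)]:
    q=((p[0]+.5)/8+339.5,(p[1]+.5)/8+204.5)
    print(z,p,(1000*ch(onz("scene",q,z))).round(1))
E
```

```text
0.086 (190, 385) [-102.5   46.2]
0.086 (238, 412) [-116.7   43.8]
0.086 (275, 418) [-123.6   38.5]
0.086 (355, 328) [-110.7    1.1]
0.086 (405, 352) [-124.5   -2. ]
0.086 (437, 345) [-127.3   -9.8]
0.09 (190, 385) [-106.    49.5]
0.09 (238, 412) [-120.1   47.2]
0.09 (275, 418) [-126.9   41.9]
0.09 (355, 328) [-114.1    4.7]
0.09 (405, 352) [-127.9    1.6]
0.09 (437, 345) [-130.6   -6.2]
```

>>> carry_out:
  rows:
    - [[0, -0.18, 0.1, 0.13, 0.07, 0, 50], [0, 0, 0, 0, 0, -0.25, 50], [0, 0, 0, 0, 0, -0.25, 50], [0, 0, 0, 0, 0, 0, 50], [0, 0, 0, 0, 0, 0, 50]]

```text
time: 2.7
tool_pos: [0.4982, -0.0576, 0.1435]
tool_rot: [-0.464, 0.458, -0.534, 0.539]
contact_force: [0.7, 0.3, -0.1]
gripper_width: 0.581
```

```bash
python3 - <<'E'
from h import *
import plant; print(plant.tip_extent)
rep(-.112,.0255,.094)
E
```

```text
0.0726
t 2.7 tcp [ 0.4982 -0.0576  0.1435] chute [-0.1082  0.0258] F [ 0.7  0.3 -0.1] gw 0.581
sg -1.0 jawdir [-0.15  -0.989 -0.002] turn units [-0.    0.17 -0.03] shift units [-0.09  0.01 -1.24]
```

>>> carry_out:
  rows:
    - [[0, 0.15, 0, -0.1, 0, 0, 50], [0, 0, 0, 0, 0, -0.2, 50], [0, 0, 0, 0, 0, -0.2, 50], [0, 0, 0, 0, 0, -0.2, 50], [0, 0, 0, 0, 0, 0, 50]]

```text
time: 3.2
tool_pos: [0.4939, -0.0576, 0.1185]
tool_rot: [0.461, -0.461, 0.536, -0.536]
contact_force: [-0.7, -0.6, 1.5]
gripper_width: 0.586
```

```bash
python3 - <<'E'
from h import *
rep(-.112,.0255,.094)
im=grab_frame("scene");cv2.imwrite("pics/s2.png",cv2.resize(im[180:310,270:450],None,fx=4,fy=4,interpolation=cv2.INTER_CUBIC))
E
```

```text
t 3.2 tcp [ 0.4939 -0.0576  0.1185] chute [-0.1125  0.0252] F [-0.7 -0.6  1.5] gw 0.586
sg -1.0 jawdir [-0.15  -0.989 -0.   ] turn units [-0.01  0.   -0.02] shift units [ 0.01  0.01 -0.61]
```

View pics/s2.png

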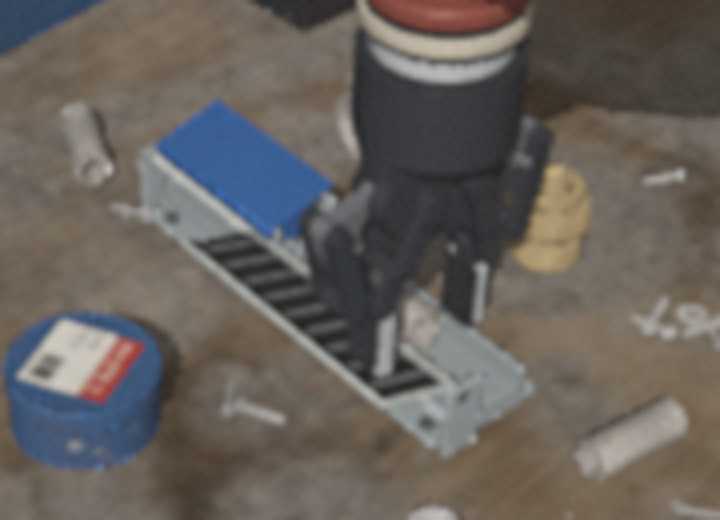

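The finger is on the pedal and the cover has started to tilt. The other finger is over the trough behind the nipple, so I'll keep pressing.

>>> carry_out:
  rows:
    - [[0, 0, 0, 0, 0, -0.2, 50], [0, 0, 0, 0, 0, -0.2, 50], [0, 0, 0, 0, 0, -0.2, 50], [0, 0, 0, 0, 0, 0, 50], [0, 0, 0, 0, 0, 0, 50]]

```text
time: 3.75
tool_pos: [0.4944, -0.0575, 0.0956]
tool_rot: [-0.461, 0.46, -0.536, 0.536]
contact_force: [0.4, 1.4, 3.3]
gripper_width: 0.581
```

```bash
python3 - <<'E'
from h import *
rep(-.112,.0255,.094)
im=grab_frame("scene");cv2.imwrite("pics/s3.png",cv2.resize(im[180:310,270:450],None,fx=4,fy=4,interpolation=cv2.INTER_CUBIC))
im=grab_frame("top");cv2.imwrite("pics/t3.png",cv2.resize(im[160:340,230:460],None,fx=3.3,fy=3.3,interpolation=cv2.INTER_CUBIC))
E
```

```text
t 3.75 tcp [ 0.4944 -0.0575  0.0956] chute [-0.112   0.0254] F [0.4 1.4 3.3] gw 0.581
sg -1.0 jawdir [-0.151 -0.989 -0.001] turn units [-0.01  0.02 -0.02] shift units [ 0.    0.   -0.04]
```

View pics/s3.png

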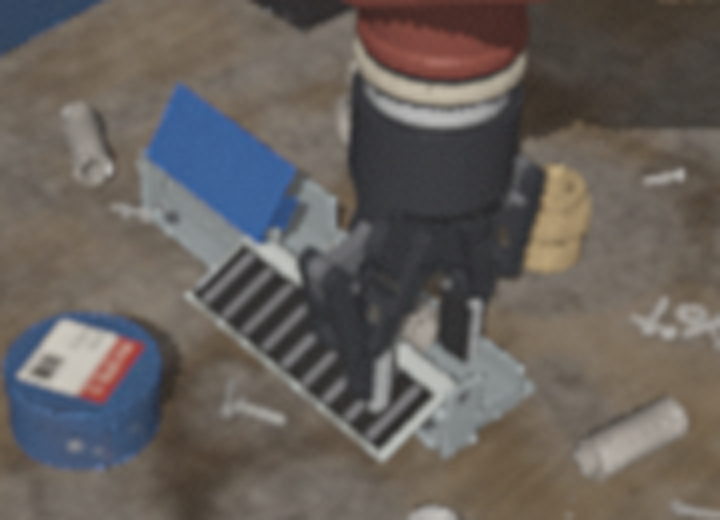

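View pics/t3.png

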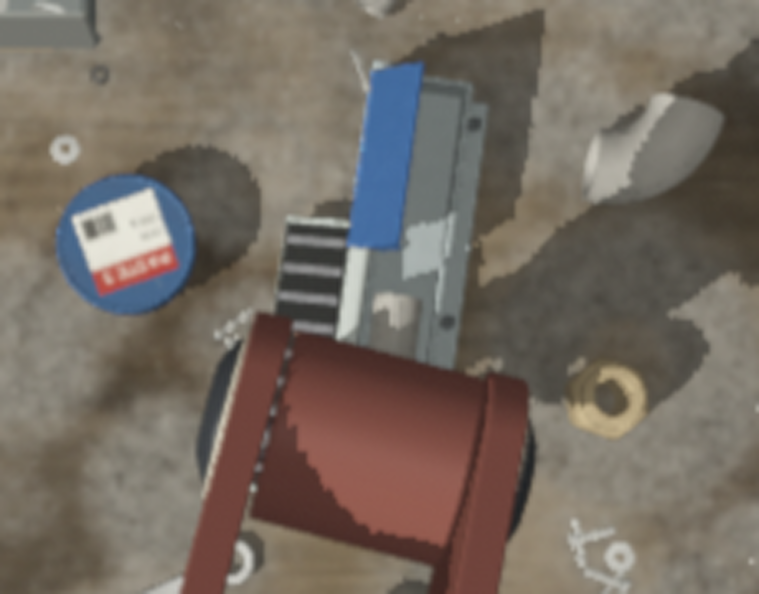

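```bash
python3 - <<'E'
from h import *
a3=lambda x,y:((x+.5)/3.3+229.5,(y+.5)/3.3+159.5)
b=lambda x,y:((x+.5)/4+269.5,(y+.5)/4+179.5)
def pt(x,yr,zr,a):
    y=yr*np.cos(a)+zr*np.sin(a); z=-yr*np.sin(a)+zr*np.cos(a)
    return np.r_[w(x,.026+y),.036+z]
r0=(49*np.cos(.56)-4*np.sin(.56))/1e3;z0=(49*np.sin(.56)+4*np.cos(.56))/1e3
for a in (.9,1,1.1,1.2,1.3):
    print(a,"pedal far outer top",((proj("top",pt(.015,r0,z0,a))-[229.5,159.5])*3.3).round(),"scene",((proj("scene",pt(.015,r0,z0,a))-[269.5,179.5])*4).round(),
     "near outer scene",((proj("scene",pt(-.139,r0,z0,a))-[269.5,179.5])*4).round(),
     "cover free front top",((proj("top",pt(0,-.046,.012,a))-[229.5,159.5])*3.3).round(),((proj("scene",pt(0,-.046,.012,a))-[269.5,179.5])*4).round())
E
```

```text
0.9 pedal far outer top [282. 215.] scene [180. 291.] near outer scene [376. 457.] cover free front top [405. 247.] [300. 171.]
1 pedal far outer top [284. 216.] scene [183. 297.] near outer scene [378. 463.] cover free front top [396. 245.] [294. 172.]
1.1 pedal far outer top [288. 218.] scene [186. 302.] near outer scene [381. 468.] cover free front top [388. 243.] [287. 173.]
1.2 pedal far outer top [292. 219.] scene [189. 307.] near outer scene [384. 472.] cover free front top [379. 242.] [280. 175.]
1.3 pedal far outer top [296. 221.] scene [194. 311.] near outer scene [388. 475.] cover free front top [370. 241.] [272. 178.]
```

>>> carry_out:
  rows:
    - [[0, 0, 0, 0, 0, -0.14, 50], [0, 0, 0, 0, 0, 0, 50], [0, 0, 0, 0, 0, 0, 50]]

```text
time: 4.15
tool_pos: [0.4945, -0.0577, 0.0903]
tool_rot: [-0.461, 0.46, -0.536, 0.537]
contact_force: [1.0, 1.6, 2.8]
gripper_width: 0.59
```

```bash
python3 - <<'E'
from h import *
rep(-.08,.0255,.0905)
im=grab_frame("scene");cv2.imwrite("pics/s4.png",cv2.resize(im[180:310,270:450],None,fx=4,fy=4,interpolation=cv2.INTER_CUBIC))
E
```

```text
t 4.15 tcp [ 0.4945 -0.0577  0.0903] chute [-0.1119  0.0252] F [1.  1.6 2.8] gw 0.59
sg -1.0 jawdir [-0.15  -0.989 -0.001] turn units [-0.    0.03 -0.02] shift units [ 0.79 -0.11  0.01]
```

View pics/s4.png

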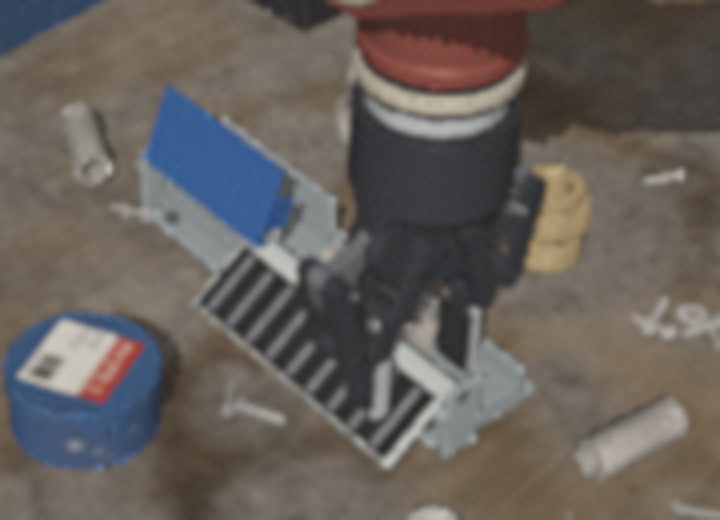

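Cover is at about 1.15 rad (free corner at (286,178)). Now I'll push along the chute.

>>> carry_out:
  rows:
    - [[0, 0, 0, 0.17, -0.026, 0, 50], [0, 0, 0, 0.17, -0.026, 0, 50], [0, 0, 0, 0.17, -0.026, 0, 50], [0, 0, 0, 0.17, -0.026, 0, 50], [0, 0, 0, 0.17, -0.026, 0, 50]]

```text
time: 4.7
tool_pos: [0.5289, -0.0629, 0.09]
tool_rot: [-0.461, 0.46, -0.536, 0.536]
contact_force: [-2.2, 2.5, 2.1]
gripper_width: 0.584
```

```bash
python3 - <<'E'
from h import *
rep(0,.0255,.0905)
im=grab_frame("top");cv2.imwrite("pics/t5.png",cv2.resize(im[160:340,230:460],None,fx=3.3,fy=3.3,interpolation=cv2.INTER_CUBIC))
im=grab_frame("scene");cv2.imwrite("pics/s5.png",cv2.resize(im[180:310,270:450],None,fx=4,fy=4,interpolation=cv2.INTER_CUBIC))
E
```

```text
t 4.7 tcp [ 0.5289 -0.0629  0.09  ] chute [-0.0771  0.0253] F [-2.2  2.5  2.1] gw 0.584
sg -1.0 jawdir [-0.15  -0.989 -0.   ] turn units [-0.    0.02 -0.03] shift units [ 1.91 -0.29  0.01]
```

View pics/t5.png

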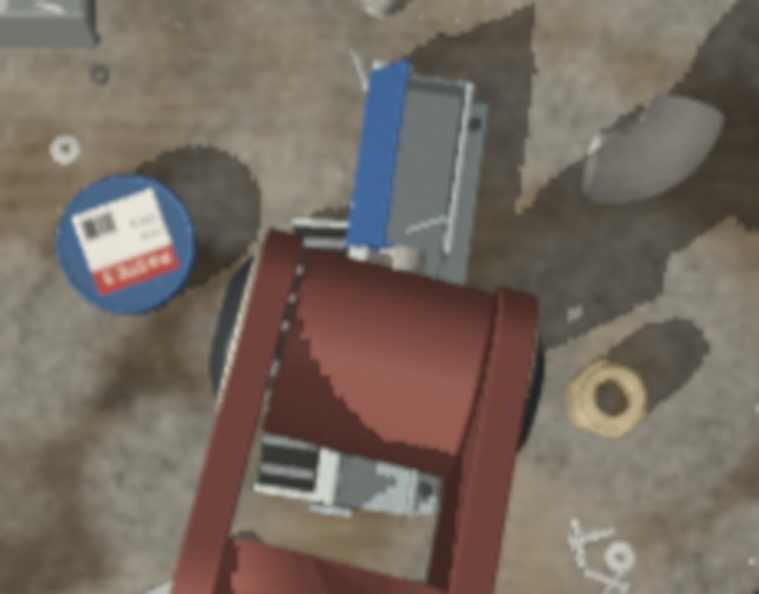

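View pics/s5.png

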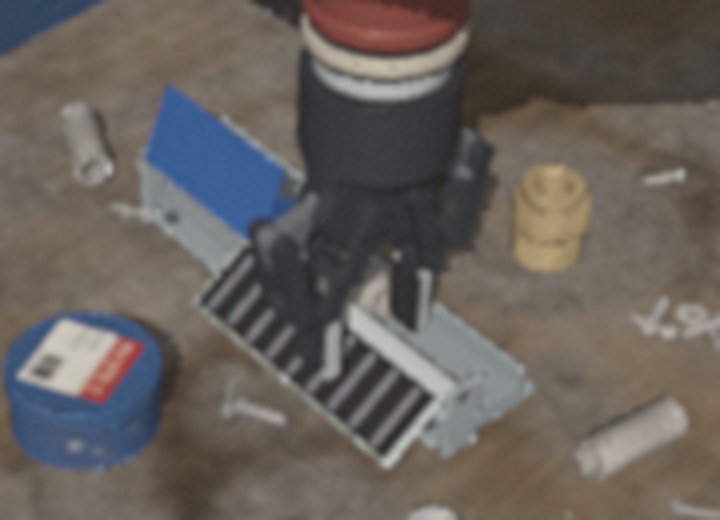

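Nipple front is at the mouth, the cover is still open, and the nipple moves with the finger.

>>> carry_out:
  rows:
    - [[0, 0, 0, 0.17, -0.026, 0, 50], [0, 0, 0, 0.17, -0.026, 0, 50], [0, 0, 0, 0.17, -0.026, 0, 50], [0, 0, 0, 0.17, -0.026, 0, 50], [0, 0, 0, 0.17, -0.026, 0, 50]]

```text
time: 5.3
tool_pos: [0.563, -0.0682, 0.0903]
tool_rot: [-0.461, 0.46, -0.536, 0.537]
contact_force: [-3.7, 1.6, 2.8]
gripper_width: 0.586
```

```bash
python3 - <<'E'
from h import *
rep(0,.0255,.0905)
im=grab_frame("top");cv2.imwrite("pics/t6.png",cv2.resize(im[160:340,230:460],None,fx=3.3,fy=3.3,interpolation=cv2.INTER_CUBIC))
im=grab_frame("scene");cv2.imwrite("pics/s6.png",cv2.resize(im[180:310,270:450],None,fx=4,fy=4,interpolation=cv2.INTER_CUBIC))
E
```

```text
t 5.3 tcp [ 0.563  -0.0682  0.0903] chute [-0.0425  0.0252] F [-3.7  1.6  2.8] gw 0.586
sg -1.0 jawdir [-0.15  -0.989 -0.   ] turn units [-0.    0.03 -0.02] shift units [ 1.05 -0.15  0.01]
```

View pics/t6.png

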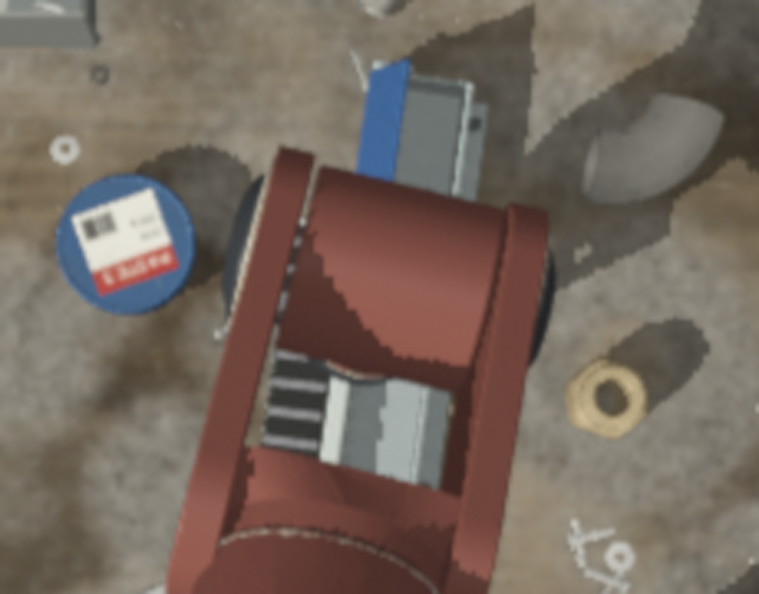

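View pics/s6.png

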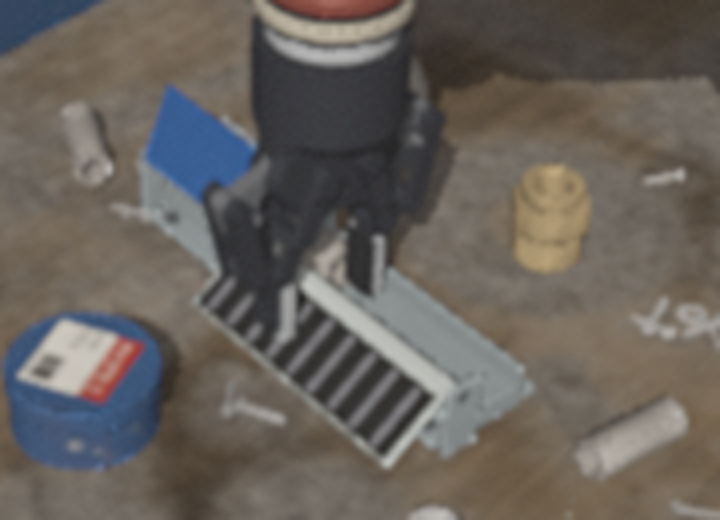

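>>> carry_out:
  rows:
    - [[0, 0, 0, 0.17, -0.026, 0, 50], [0, 0, 0, 0.17, -0.026, 0, 50], [0, 0, 0, 0.17, -0.026, 0, 50], [0, 0, 0, 0.17, -0.026, 0, 50]]

```text
time: 5.8
tool_pos: [0.5902, -0.0724, 0.0903]
tool_rot: [-0.461, 0.46, -0.536, 0.537]
contact_force: [-2.4, 2.4, 3.3]
gripper_width: 0.585
```

```bash
python3 - <<'E'
from h import *
rep(0.002,.0255,.0905)
im=grab_frame("scene");cv2.imwrite("pics/s7.png",cv2.resize(im[160:290,230:410],None,fx=4,fy=4,interpolation=cv2.INTER_CUBIC))
E
```

```text
t 5.8 tcp [ 0.5902 -0.0724  0.0903] chute [-0.015   0.0252] F [-2.4  2.4  3.3] gw 0.585
sg -1.0 jawdir [-0.15  -0.989 -0.   ] turn units [-0.    0.03 -0.03] shift units [ 0.42 -0.06  0.01]
```

View pics/s7.png

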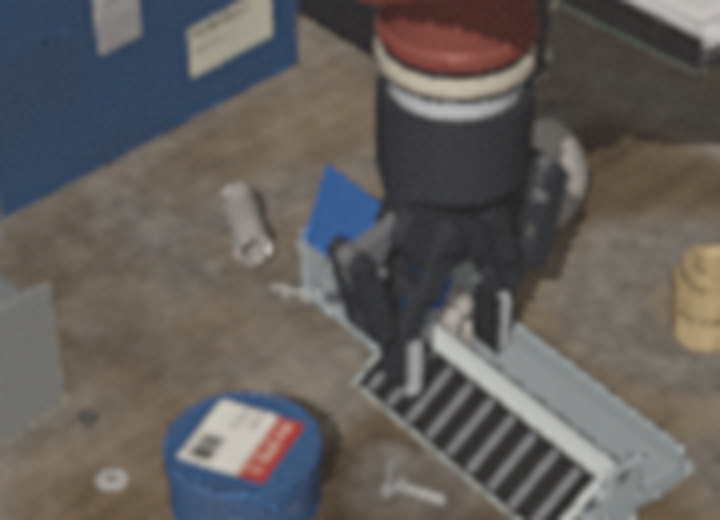

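>>> carry_out:
  rows:
    - [[0, 0, 0, 0.14, -0.02, 0, 50], [0, 0, 0, 0.14, -0.02, 0, 50], [0, 0, 0, 0.14, -0.02, 0, 50], [0, 0, 0, 0, 0, 0, 50], [0, 0, 0, 0, 0, 0, 50]]

```text
time: 6.35
tool_pos: [0.6075, -0.0747, 0.0907]
tool_rot: [-0.462, 0.46, -0.535, 0.537]
contact_force: [1.3, 2.3, 3.1]
gripper_width: 0.581
```

```bash
python3 - <<'E'
from h import *
rep(-0.06,.0255,.0905)
im=grab_frame("top");cv2.imwrite("pics/t8.png",cv2.resize(im[160:340,230:460],None,fx=3.3,fy=3.3,interpolation=cv2.INTER_CUBIC))
im=grab_frame("scene");cv2.imwrite("pics/s8.png",cv2.resize(im[160:290,230:410],None,fx=4,fy=4,interpolation=cv2.INTER_CUBIC))
E
```

```text
t 6.35 tcp [ 0.6075 -0.0747  0.0907] chute [0.0024 0.0255] F [1.3 2.3 3.1] gw 0.581
sg -1.0 jawdir [-0.151 -0.989 -0.001] turn units [ 0.    0.07 -0.02] shift units [-1.54  0.24 -0.01]
```

View pics/s8.png

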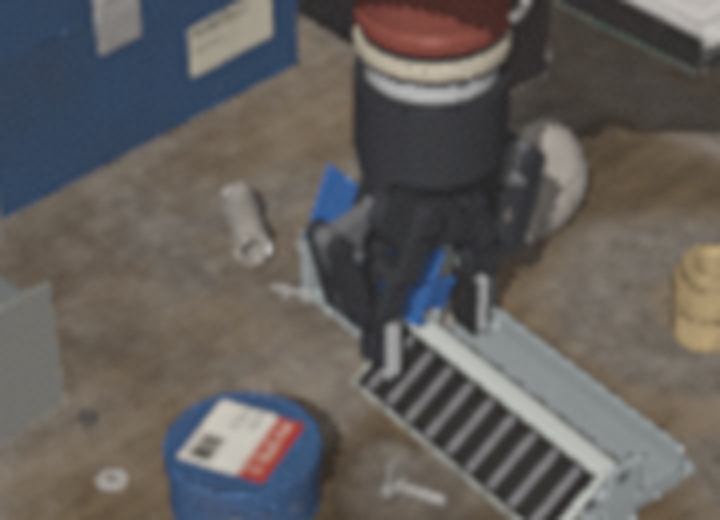

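View pics/t8.png

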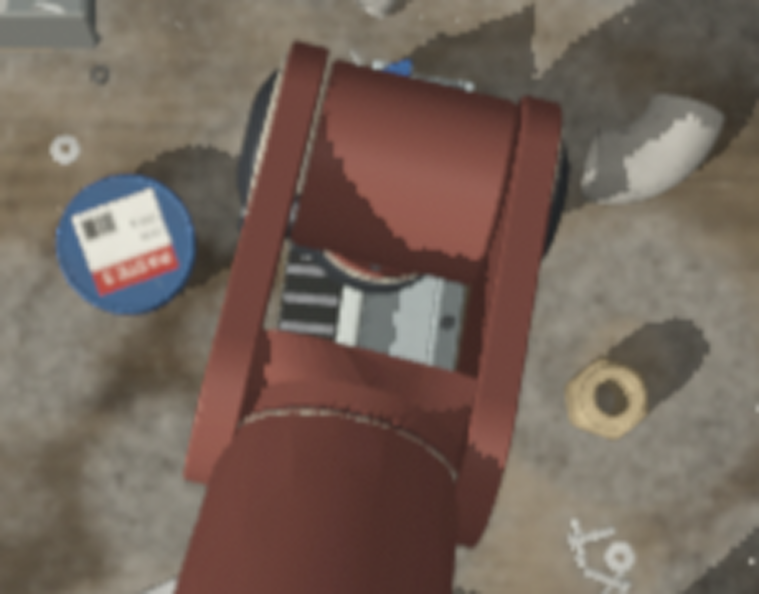

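Finger centre is at chute x +2, so the nipple centre should be near +48. I'll retract along the chute with the pedal still held and check.

>>> carry_out:
  rows:
    - [[0, 0, 0, -0.3, 0.046, 0, 50], [0, 0, 0, -0.5, 0.077, 0, 50], [0, 0, 0, -0.5, 0.077, 0, 50], [0, 0, 0, -0.5, 0.077, 0, 50], [0, 0, 0, -0.5, 0.077, 0, 50]]

```text
time: 6.95
tool_pos: [0.5152, -0.0609, 0.0915]
tool_rot: [-0.462, 0.459, -0.534, 0.538]
contact_force: [2.5, 0.9, 2.9]
gripper_width: 0.585
```

>>> carry_out:
  rows:
    - [[0, 0, 0, -0.3, 0.046, 0, 50], [0, 0, 0, 0, 0, 0, 50]]

```text
time: 7.15
tool_pos: [0.5014, -0.0586, 0.0904]
tool_rot: [-0.461, 0.461, -0.536, 0.537]
contact_force: [-1.7, 1.5, 2.5]
gripper_width: 0.585
```

```bash
python3 - <<'E'
from h import *
rep(-0.11,.0255,.0905)
im=grab_frame("top");cv2.imwrite("pics/t9.png",cv2.resize(im[160:340,230:460],None,fx=3.3,fy=3.3,interpolation=cv2.INTER_CUBIC))
E
```

```text
t 7.15 tcp [ 0.5014 -0.0586  0.0904] chute [-0.1049  0.0253] F [-1.7  1.5  2.5] gw 0.585
sg -1.0 jawdir [-0.15  -0.989  0.   ] turn units [ 0.    0.02 -0.03] shift units [-0.13  0.02  0.  ]
```

View pics/t9.png

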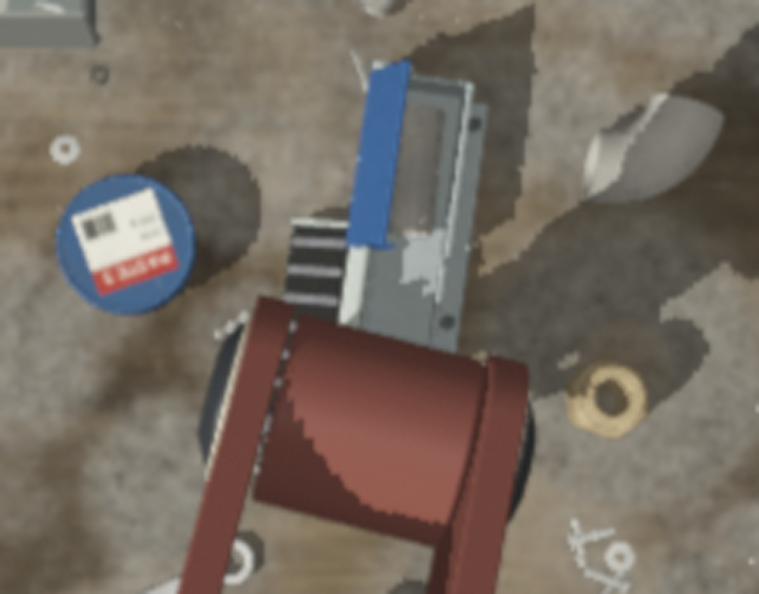

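```bash
python3 - <<'E'
from h import *
Z=lambda x,y:((x+.5)/3.3+229.5,(y+.5)/3.3+159.5)
for p in [(425,106),(412,231)]: print((ch(onz("top",Z(*p),.0275))*1e3).round(1))
im=cv2.imread("pics/t9.png")[80:260,340:500];cv2.imwrite("pics/t9z.png",cv2.resize(cv2.convertScaleAbs(im,alpha=1.6),None,fx=3.3,fy=3.3))
E
```

```text
[86.9  2.5]
[15.7  0.1]
```

View pics/t9z.png

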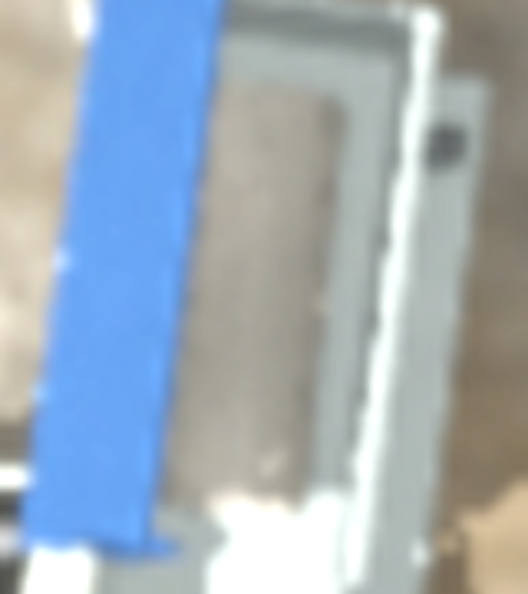

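The nipple spans chute x of about 15.7 to 86.9 mm. Its length comes out at 71 mm (70 expected) and its centre at about 51 mm, inside the 38.5 to 66 window. y is about +1 mm. Now I'll let the pedal up slowly.

>>> carry_out:
  rows:
    - [[0, 0, 0, 0, 0, 0.2, 50], [0, 0, 0, 0, 0, 0.2, 50], [0, 0, 0, 0, 0, 0.2, 50], [0, 0, 0, 0, 0, 0.2, 50], [0, 0, 0, 0, 0, 0.2, 50]]

```text
time: 7.7
tool_pos: [0.5028, -0.059, 0.1312]
tool_rot: [-0.461, 0.46, -0.535, 0.537]
contact_force: [-0.1, 0.5, 0.8]
gripper_width: 0.584
```

>>> carry_out:
  rows:
    - [[0, 0, 0, 0, 0, 0.3, 50], [0, 0, 0, 0, 0, 0.6, 50], [0, 0, 0, 0, 0, 1, 50], [0, 0, 0, 0, 0, 1, 50], [0, 0, 0, -0.5, 0, 1, 50]]

```text
time: 8.2
tool_pos: [0.4829, -0.0587, 0.2887]
tool_rot: [-0.462, 0.46, -0.535, 0.537]
contact_force: [0.6, -0.2, 0.6]
gripper_width: 0.587
```

>>> carry_out:
  rows:
    - [[0, 0, 0, -1, 0, 0.5, 50], [0, 0, 0, -1, 0, 0, 50], [0, 0, 0, 0, 0, 0, 50], [0, 0, 0, 0, 0, 0, 50], [0, 0, 0, 0, 0, 0, 50]]

```text
time: 8.7
tool_pos: [0.4029, -0.0587, 0.3065]
tool_rot: [-0.462, 0.46, -0.536, 0.537]
contact_force: [0.4, 0.2, -0.8]
gripper_width: 0.585
```

```bash
python3 - <<'E'
from h import *
rep(-0.11,.0255,.25)
im=grab_frame("top");cv2.imwrite("pics/t10.png",cv2.resize(im[160:340,230:460],None,fx=3.3,fy=3.3,interpolation=cv2.INTER_CUBIC))
hsv=cv2.cvtColor(im,cv2.COLOR_BGR2HSV)
m=cv2.inRange(hsv,(100,130,60),(125,255,255)); roi=np.zeros_like(m);roi[165:260,325:390]=1;m*=roi
print(cv2.minAreaRect(max(cv2.findContours(m,0,2)[0],key=cv2.contourArea)))
im=grab_frame("scene");cv2.imwrite("pics/s10.png",cv2.resize(im[180:310,270:450],None,fx=4,fy=4,interpolation=cv2.INTER_CUBIC))
E
```

```text
t 8.7 tcp [ 0.4029 -0.0587  0.3065] chute [-0.2023  0.0102] F [ 0.4  0.2 -0.8] gw 0.585
sg -1.0 jawdir [-0.15  -0.989 -0.   ] turn units [-0.    0.03 -0.03] shift units [ 2.34  0.03 -1.41]
((356.71002197265625, 210.02999877929688), (24.0416316986084, 53.59869384765625), 8.13010311126709)
```

View pics/t10.png

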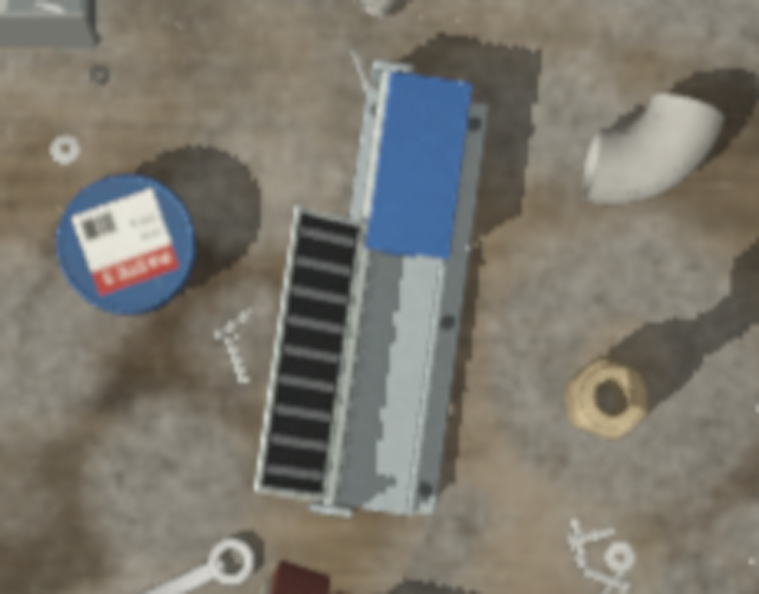

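View pics/s10.png

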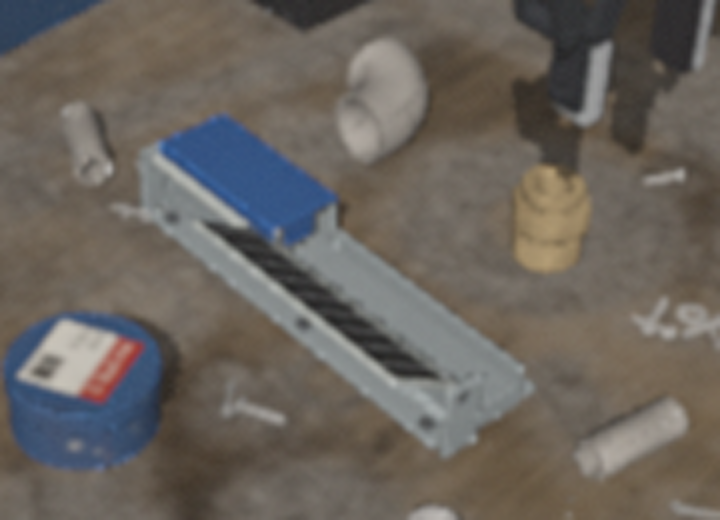

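The cover is shut, with a blue outline matching the one at the start. The apron is empty, and the tin, elbow and union are where they were.

```bash
python3 -c "
from plant import *
print(job_done())"
```

```text
the job is handed in; nothing more can be done
None
```

The nipple is loaded in the chute with the cover shut over it, and I handed the job in at about 8.8 s of the 48 s allowed. No verdict was reported.

One fingertip held the pedal down, with the cover open to about 1.15 rad. The other pushed the nipple along the trough. I then drew both fingers back past the mouth with the pedal still held, and lifted off so the cover fell shut.

- **Nipple:** before release it spanned chute x of about 16 to 87 mm, measured from the top view. That puts its centre at about 51 mm, inside the 38.5 to 66 mm window, and y at about +1 mm. I could not see it again once the cover was shut.
- **Cover:** its outline in the top view matches the one at the start to within 0.2 px, so it is fully shut.
- **Other parts:** the tin, elbow and union show no movement in the pictures, and the arm is clear of everything.
- **Check that disagreed:** the first press, to about 96 mm TCP height, opened the cover only to about 0.97 rad instead of the 1.1 I expected. At that opening the fingertips sit about 66 mm ahead of the TCP, not the 68 mm I had estimated. I pressed 5 mm deeper before pushing.

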